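# Lay out the colour check of three sample tins

## Task

Lay out the bench for the colour check: stand each sealed sample tin upright in the dish of its lid's colour. Once all three tins are in, lay the white reference tile face up and wholly on the sloping deck of the viewing stand, one of its long sides square against the orange cleat at the low edge, so that it cannot slide off. Set everything down rather than letting it drop, and leave the weighing pan and the scoop where they lie.

Things in the scene. Friction and masses are not known exactly. Their poses are not given: they have to be found in the camera images.
- tin_red: sealed round sample tin, aluminium with a red lid, 44 mm diameter, 62 mm high, about 0.13 kg, standing upright; origin at the centre of its underside, z up
- tin_yellow: sealed round sample tin, aluminium with a yellow lid, 44 mm diameter, 62 mm high, about 0.13 kg, standing upright; origin at the centre of its underside, z up
- tin_blue: sealed round sample tin, aluminium with a blue lid, 44 mm diameter, 62 mm high, about 0.13 kg, standing upright; origin at the centre of its underside, z up
- dish_red: red round dish fixed to the bench, 76 mm outer diameter; flat floor 4 mm above the bench, 66 mm wide inside a raised rim that ends 9 mm above the bench, so a tin stands in it with 11 mm to spare all round; origin at the centre of its underside, on the bench
- dish_yellow: yellow round dish fixed to the bench, 76 mm outer diameter; flat floor 4 mm above the bench, 66 mm wide inside a raised rim that ends 9 mm above the bench, so a tin stands in it with 11 mm to spare all round; origin at the centre of its underside, on the bench
- dish_blue: blue round dish fixed to the bench, 76 mm outer diameter; flat floor 4 mm above the bench, 66 mm wide inside a raised rim that ends 9 mm above the bench, so a tin stands in it with 11 mm to spare all round; origin at the centre of its underside, on the bench
- tile: reference tile: flat black plate 70 mm (x) by 90 mm (y) by 10 mm thick with a white ceramic face, and on its middle an upright black grip 40 mm long (along x), 14 mm thick (along y), rising from 10 to 38 mm above the underside; about 0.16 kg; lies flat on the bench at the start; origin at the centre of its underside, z out of the white face
- deck: grey deck of the fixed stand, tilted 18 degrees, low edge towards the robot; face 150 mm wide (y), 110 mm long (x). An orange cleat, 10 mm high and thick, lines the low edge. Origin on the face at the middle of the cleat's inner foot, 28 mm above the bench; x up the slope, y along the cleat, z out of the face. A tile at the cleat has its origin at x 35 mm, z 0. It does not slide by itself
- pan: bystander, empty aluminium weighing pan lying on the bench among the things, 68 mm diameter, 12 mm high; origin at the centre of its underside
- scoop: bystander, small flat sampling scoop lying on the bench, 125 mm long, white handle (10 mm wide, 6 mm high) to -x and steel blade (22 mm wide) to +x; origin near the middle of its length, on the bench

How it is judged (in metres and radians):
On the way, in this order (a step that is already met when the one before it is completed fails the run):
1. all three tins stand in the dishes of their own colours, released and at rest (horizontal distance between tin_red and dish_red below 0.013 m and z of tin_red in the frame of dish_red between 0.001 and 0.008 m and angle between each of tin_red, tin_yellow, tin_blue's own z axis and vertical below 0.1 rad and linear speed of each of tin_red, tin_yellow, tin_blue below 0.03 m/s and contact force between the fingers and tin_red below 0.3 N and horizontal distance between tin_yellow and dish_yellow below 0.013 m and z of tin_yellow in the frame of dish_yellow between 0.001 and 0.008 m and contact force between the fingers and tin_yellow below 0.3 N and horizontal distance between tin_blue and dish_blue below 0.013 m and z of tin_blue in the frame of dish_blue between 0.001 and 0.008 m and contact force between the fingers and tin_blue below 0.3 N), for 0.2 s.
2. the tile lies on the deck against the cleat, released and at rest (x of tile in the frame of deck between 0.03 and 0.043 m and y of tile in the frame of deck between -0.03 and 0.03 m and z of tile in the frame of deck between -0.004 and 0.006 m and angle between the z axis of tile and the z axis of deck, either way round below 0.09 rad and angle between the y axis of tile and the y axis of deck, either way round below 0.17 rad and angle between tile's own z axis and vertical below 0.6 rad and linear speed of tile below 0.03 m/s and contact force between the fingers and tile below 0.3 N), for 0.2 s.
At the end, for the whole second after the job is handed in: Each tin stands upright (0.1 rad) on the floor of its own colour's dish, within 13 mm of centre; the tile lies flat on the deck, face up, a long side at the cleat (gap under 8 mm, turned under 0.17 rad, within 30 mm of the cleat's middle); all released, at rest (all of step 1 and all of step 2); the robot touches nothing.
It fails at once if a tin was let fall from more than about 25 mm instead of being set down ((linear speed of tin_red above 0.7 m/s and contact force between the fingers and tin_red below 0.05 N) or (linear speed of tin_yellow above 0.7 m/s and contact force between the fingers and tin_yellow below 0.05 N) or (linear speed of tin_blue above 0.7 m/s and contact force between the fingers and tin_blue below 0.05 N)).
It fails at once if the tile was let fall from more than about 25 mm instead of being set down (linear speed of tile above 0.7 m/s and contact force between the fingers and tile below 0.05 N).
It fails at once if the pan was shifted by more than 30 mm (distance of pan from where it was at the start of the episode above 0.03 m).
It fails at once if the scoop was shifted by more than 30 mm (distance of scoop from where it was at the start of the episode above 0.03 m).
It also fails if it takes over 96 s, if anything falls off the work surface, if the arm or the gripper's body presses on something with over 40 N, if the wrist force passes 120 N, or if a joint passes its speed limit or range.

## Robot

A 6-joint arm with a two-finger parallel gripper is mounted at the origin on the work surface. World frame = base frame: x ahead of the robot, y to its left, z up, the work surface at z = 0. Lengths are in m, angles in degrees, forces in N, time in s.
With the tool pointing down it reaches from about 0.325 to 1 m from the base axis. Payload 5.1 kg.
Tool frame: the origin (TCP) lies at the very end of the fingers, on their centre line; the grasp point (between the pads) lies 19 mm behind it; z points along the fingers, y is the line along which they close (so a half turn about z gives the same grasp; the last joint's range is limited). The gripper opens to 85 mm and grips with 20 to 120 N. Pads are 22 mm wide; open, the fingers measure 114 mm over their backs; the gripper's body (76 mm by 85 mm) begins 54 mm behind the grasp point. The pads swing forward as they close: fully open they stand 13 mm farther back than shut.
Start: joints at [-68.503, 7.093, 94.555, -0, 78.352, -4.733], TCP at [0.287, -0.583, 0.231] pointing down, gripper open.
Joint ranges: [-149.61, 149.61], [-58.7, 133.49], [1.44, 155.28], [-77.14, 257.14], [18.33, 153.61], [-166.67, 166.67]. Speed limits (degrees/s): [147.25, 147.25, 180, 180, 180, 180].

## Interface

Orientations are given as [roll, pitch, yaw] about the fixed x, y, z axes, in that order (R = Rz(yaw) Ry(pitch) Rx(roll)).
In Python, from plant import robot, capture, camera_params, get_obs gives the robot as it stands (robot), with the cameras as plain functions and the readings as plain functions.
- The arm moves only by the shell command python3 jog.py 'ROWS' [OPENING] [FORCE]. ROWS is a JSON list of rows, 1 to 20 of them, each an object with the fields sx, sy, sz (the shift in fractions of the full range, 1 being 1 m), spin (a turn about the tool's z in normalised numbers (1 is 180 degrees)); a field left out counts as zero; each row is the pose to reach, as a shift and turn from the pose commanded when the command began, along the tool's axes at that moment; what a row does not reach only later rows make up. A row lasts 1/12 s, in which the tool goes at most 0.0417 m and 7.16 degrees, less where a joint would pass 70% of its speed; a pose out of reach is approached as far as the arm can. OPENING is the opening from 0.0 (shut) to 1.0 (fully open), set as the command begins (- or left out keeps the last). The fingers move at their own pace and stop on an object; FORCE is the grip in N (left out, the last holds). Time passes only in rows, so rows that do not move let the fingers close. It prints the time, the measured TCP pose, the force, the opening and the grip force at its end. No shift or turn number may pass 1 either way. Input that does not fit is refused with a message, and nothing moves.
- get_obs(): the state, without advancing time (a new reading comes with each control period).
- capture(name): name is "scene" or "top" or "wrist"; returns the picture (400x640x3 uint8, red, green, blue); there is no depth.
- camera_params(name): a dict with "fx", "fy", "cx", "cy" (pixels), "distortion" ([k1, k2, p1, p2, k3] as OpenCV has them; the pictures are not rectified), "rvec" (rotation vector, rad) and "tvec" (3), from world to camera coordinates, as OpenCV has them; the wrist camera has in their place "T_tool_cam" (4x4, takes a point from camera to tool coordinates, whose origin is the TCP and whose axes are the flange's). Camera axes: x right, y down, z forward; pixel columns grow to the right and rows downward; lengths in m; the calibration is good to about 2 mm. A picture is of the moment at which its call begins: read the wrist's pose just before it. camera_params takes no time and is no camera call.
- robot.close_job(): hands the job in; it is judged then, once.
The state is a dict: "time": time; "joints": joint angles; "joint_velocities": joint speeds; "joint_torque": joint torques, N m; "tcp_pos": TCP position; "ee_rot": TCP orientation; "force": force on the tool from outside, world axes, zero at the start; "wrist_torque": the same for the moment, N m; "finger_gap": opening from 0.0 (shut) to 1.0 (fully open); "grasp_force": force on a finger pad.
Only numpy, scipy, OpenCV 4.12 (cv2) and the standard library are available. Lean on these libraries where they do the work, as an engineer would, in place of code of your own. Each camera call takes 0.05 s, during which the arm holds its last target. There are 200 camera calls.

## Working session

There is one attempt and no reset: what is moved stays moved. The work goes in short steps, Python scripts to look and compute and a shell command to move; the robot and the scene stay as the last step left them, time stands still between calls to the robot, and variables do not carry over. Pictures are saved under pics/ and viewed, at most 15 in all, crops included, and the job is handed in when it is done.

```bash
ls; mkdir -p pics; cat > h.py <<'E'
import numpy as np, cv2
from plant import robot, capture, camera_params, get_obs
from scipy.spatial.transform import Rotation as R
def snap(n,f):
    im=capture(n); cv2.imwrite('pics/'+f,im[:,:,::-1]); return im
def cam(n,obs=None):
    p=camera_params(n); K=np.array([[p['fx'],0,p['cx']],[0,p['fy'],p['cy']],[0,0,1]]); D=np.array(p['distortion'],float)
    if 'rvec' in p:
        Rc=cv2.Rodrigues(np.array(p['rvec'],float))[0].T; C=-Rc@np.array(p['tvec'],float)
    else:
        o=obs or get_obs(); T=np.array(p['T_tool_cam'])
        Rt=R.from_euler('xyz',o['ee_rot'],degrees=True).as_matrix()
        Rc=Rt@T[:3,:3]; C=Rt@T[:3,3]+np.array(o['tcp_pos'])
    return K,D,Rc,C
def px2w(n,uv,z,c=None):
    K,D,Rc,C=c or cam(n)
    q=cv2.undistortPoints(np.array(uv,float).reshape(-1,1,2),K,D).reshape(-1,2)
    d=np.c_[q,np.ones(len(q))]@Rc.T
    return C+d*((z-C[2])/d[:,2])[:,None]
def w2px(n,P,c=None):
    K,D,Rc,C=c or cam(n)
    rv=cv2.Rodrigues(Rc.T)[0]; return cv2.projectPoints(np.array(P,float).reshape(-1,3),rv,-Rc.T@C,K,D)[0].reshape(-1,2)
E
python3 - <<'E'
from h import *
print(get_obs()); snap('top','top0.png'); snap('scene','scene0.png')
for n in('top','scene','wrist'): print(cam(n)[2:])
E
```

```text
jog.py
pics
plant.py
{'time': 0.0, 'joints': array([-6.85030482e+01,  7.13430009e+00,  9.46336575e+01, -6.60300161e-04,
        7.83517321e+01, -4.73232693e+00]), 'joint_velocities': array([-0.00153229,  0.04748543,  0.03201533, -0.09151483, -0.00117882,
        0.04296319]), 'joint_torque': array([ 1.01950453e-03, -4.23609817e+01, -3.65455270e+01, -6.00287035e-05,
        6.91868394e-03, -4.14621877e-05]), 'tcp_pos': array([ 0.28702757, -0.58251655,  0.23004831]), 'ee_rot': array([-1.79880665e+02, -9.23027453e-03,  2.62294031e+01]), 'force': array([ 0.26658469, -0.09985386, -0.51688926]), 'wrist_torque': array([-1.77948422e-02, -3.01528525e-02, -1.96676311e-05]), 'grasp_force': 0.0, 'finger_gap': 1.0025743065754646}
(array([[-0.0072502 , -0.99187189,  0.12703384],
       [-0.99989049,  0.00882987,  0.01187634],
       [-0.0129015 , -0.12693382, -0.99182728]]), array([0.42036744, 0.01192679, 0.98627656]))
(array([[-0.72957641,  0.43342847, -0.52901609],
       [ 0.68355696,  0.43767302, -0.58411661],
       [-0.0216367 , -0.78777033, -0.61558896]]), array([1.07404312, 0.60221971, 0.69145975]))
(array([[ 0.44069277, -0.86302228, -0.24694621],
       [-0.89765588, -0.42428516, -0.11914706],
       [-0.00194905,  0.27417996, -0.96167643]]), array([ 0.34995199, -0.5529065 ,  0.37252634]))
```

View pics/top0.png

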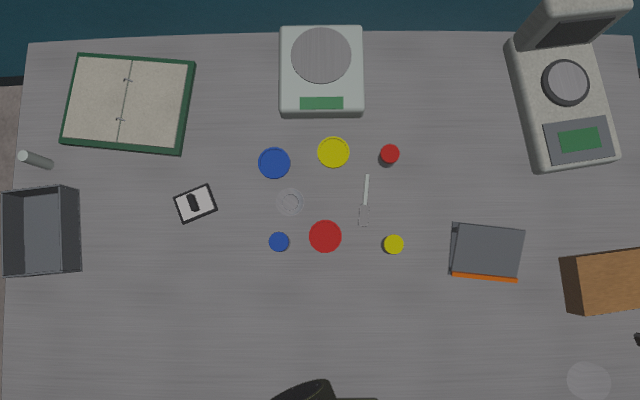

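View pics/scene0.png

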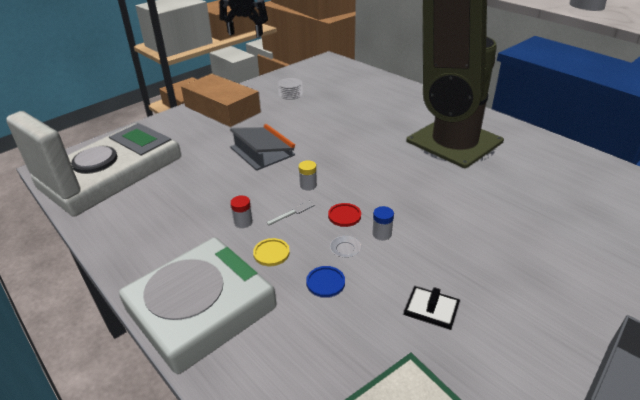

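The top view shows the red tin at (390,154), the yellow tin at (393,244), the blue tin at (279,242). The dishes are blue (274,163), yellow (333,152) and red (325,236). The pan is at (290,202), the scoop at (365,200), the tile at (195,203), and the deck around (487,250) with its cleat at the bottom.

```bash
cat > m.py <<'E'
from h import *
im=cv2.imread('pics/top0.png'); hsv=cv2.cvtColor(im,cv2.COLOR_BGR2HSV)
c=cam('top'); print(c[0])
def blob(m,lo=60,hi=3000):
    n,l,s,ce=cv2.connectedComponentsWithStats(m.astype(np.uint8)); return [(s[i,4],ce[i],s[i,:4]) for i in range(1,n) if lo<s[i,4]<hi]
H,S,V=[hsv[...,i].astype(int) for i in range(3)]
box=np.zeros(H.shape,bool); box[120:280,240:430]=1
for nm,m in dict(red=((H<8)|(H>172)),yel=(H>22)&(H<35),blue=(H>105)&(H<125)).items():
    for a,ce,s in blob(m&(S>130)&(V>60)&box):
        d=px2w('top',[ce],.005,c)[0][:2]; t=px2w('top',[ce],.062,c)[0][:2]
        print(nm,a,ce.round(1),s,'dish',d.round(4),'tin',t.round(4))
a=im[140:290,160:540]
cv2.imwrite('pics/deck.png',cv2.resize(np.hstack([im[210:290,440:535],im[165:245,160:255]]),None,fx=4,fy=4,interpolation=cv2.INTER_CUBIC))
E
python3 m.py
```

```text
[[422.38140279   0.         320.23989606]
 [  0.         422.38140279 202.64971321]
 [  0.           0.           1.        ]]
red 283 [389.3 153.2] [380 144  20  19] dish [ 0.6633 -0.1417] tin [ 0.6492 -0.1328]
red 843 [324.6 235.9] [309 220  32  33] dish [0.4682 0.0141] tin [0.4654 0.014 ]
yel 798 [332.8 151.9] [317 136  32  32] dish [ 0.6676 -0.0072] tin [ 0.6533 -0.0061]
yel 310 [393.1 243.9] [384 234  20  20] dish [ 0.4483 -0.1444] tin [ 0.4466 -0.1353]
blue 795 [273.5 162.6] [258 147  32  32] dish [0.6431 0.1341] tin [0.6302 0.127 ]
blue 301 [278.2 241.4] [269 232  20  20] dish [0.4563 0.122 ] tin [0.4542 0.1156]
```

View pics/deck.png

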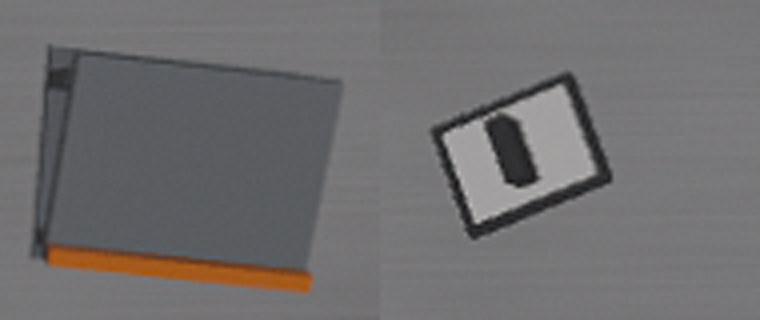

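The rows are not in the units I measure in: turns go in shares of 180 degrees. I convert before sending: 26.2 degrees / 180 = 0.1456.

```bash
python3 - <<'E'
from h import *
c=cam('top')
t=px2w('top',[(173.25,197.75),(208,183.25),(217.5,210),(183.25,224.25)],.010,c)
print('tile c',t.mean(0).round(4),[np.linalg.norm(t[i]-t[i-1]).round(4) for i in range(4)])
ly=(t[1]-t[0]+t[2]-t[3]);print('tile long dir',np.degrees(np.arctan2(ly[1],ly[0])))
lo=px2w('top',[(452,271.75),(517.5,278)],.028,c); hi=px2w('top',[(459.25,223),(525.5,230)],.028+.11*np.sin(.31416),c)
print(lo.round(4),hi.round(4),np.linalg.norm(lo[1]-lo[0]),np.linalg.norm(hi[1]-hi[0]),np.linalg.norm(hi-lo,axis=1))
for a in(lo,hi): d=a[0]-a[1];print('deck y dir',np.degrees(np.arctan2(d[1],d[0])), a.mean(0))
E
for i in 1; do :; done; python3 jog.py '[{"spin":0.0389},{"spin":0.0778},{"spin":0.1167},{"spin":0.1456},{"spin":0.1456}]' 1.0 40
```

```text
tile c [0.5454 0.3176 0.01  ] [np.float64(0.0683), np.float64(0.0894), np.float64(0.0683), np.float64(0.0872)]
tile long dir -67.76188955674625
[[ 0.3835 -0.2724  0.028 ]
 [ 0.3668 -0.423   0.028 ]] [[ 0.4908 -0.2829  0.062 ]
 [ 0.4735 -0.4319  0.062 ]] 0.1514395975364606 0.14994532198118118 [0.1131157 0.1124145]
deck y dir 83.67095236625335 [ 0.37510329 -0.34770298  0.028     ]
deck y dir 83.3784433567479 [ 0.4821808  -0.35741582  0.06199195]
time: 0.52
tcp_pos: [0.2871, -0.5827, 0.2306]
ee_rot: [-179.9, 0.0, -0.1]
force: [-0.0, -0.2, 0.3]
finger_gap: 0.997
grasp_force: 0.0
```

```bash
python3 jog.py '[{"sx":0.04,"sy":-0.112},{"sx":0.08,"sy":-0.224},{"sx":0.12,"sy":-0.336},{"sx":0.16,"sy":-0.448},{"sx":0.16,"sy":-0.448},{"sx":0.16,"sy":-0.448},{"sx":0.16,"sy":-0.448},{"sx":0.16,"sy":-0.448},{"sx":0.16,"sy":-0.448},{"sx":0.16,"sy":-0.448},{"sx":0.16,"sy":-0.448},{"sx":0.16,"sy":-0.448},{"sx":0.16,"sy":-0.448},{"sx":0.16,"sy":-0.448},{"sx":0.16,"sy":-0.448}]'
cat > w.py <<'E'
import sys
from h import *
f=sys.argv[1]; o=get_obs(); c=cam('wrist',o); im=snap('wrist',f)
hsv=cv2.cvtColor(im,cv2.COLOR_RGB2HSV); H,S,V=[hsv[...,i].astype(int) for i in range(3)]
print(o['tcp_pos'].round(4),o['ee_rot'].round(2))
for nm,m in dict(red=((H<8)|(H>172)),yel=(H>22)&(H<35),blue=(H>105)&(H<125)).items():
    n,l,s,ce=cv2.connectedComponentsWithStats((m&(S>130)&(V>60)).astype(np.uint8))
    for i in range(1,n):
        if s[i,4]<800: continue
        # rim ellipse fit
        cn=max(cv2.findContours((l==i).astype(np.uint8),0,1)[0],key=cv2.contourArea)[:,0,:]
        for z,k in((.009,'dish'),(.062,'tin')):
            w=px2w('wrist',cn,z,c)[:,:2].astype(np.float32); (x,y),r=cv2.minEnclosingCircle(w); print(nm,s[i].tolist(),k,round(x,4),round(y,4),'D',round(2*r,4))
E
python3 w.py w1.png
```

```text
time: 1.77
tcp_pos: [0.4468, -0.1355, 0.2311]
ee_rot: [180.0, 0.0, 0.1]
force: [1.3, -0.4, 0.2]
finger_gap: 1.001
grasp_force: 0.0
[ 0.4468 -0.1355  0.2311] [1.7998e+02 3.0000e-02 9.0000e-02]
red [162, 116, 66, 64, 3303] dish 0.4693 0.0123 D 0.0793
red [162, 116, 66, 64, 3303] tin 0.476 -0.0094 D 0.0678
yel [299, 154, 41, 42, 1384] dish 0.4374 -0.1363 D 0.0527
yel [299, 154, 41, 42, 1384] tin 0.449 -0.1363 D 0.045
blue [38, 0, 68, 26, 1314] dish 0.6297 0.1307 D 0.0752
blue [38, 0, 68, 26, 1314] tin 0.6133 0.0919 D 0.0643
blue [60, 147, 49, 42, 1587] dish 0.4468 0.152 D 0.0618
blue [60, 147, 49, 42, 1587] tin 0.457 0.1101 D 0.0528
```

View pics/w1.png

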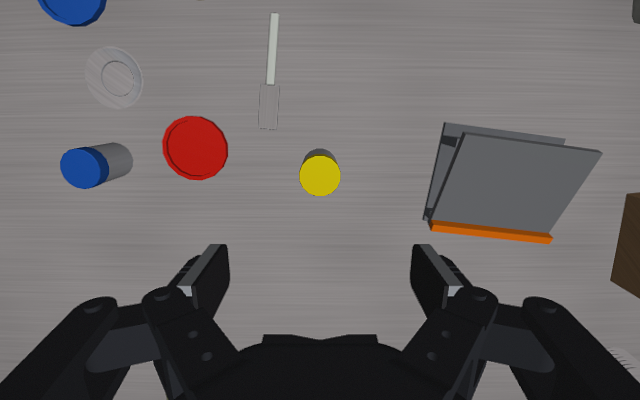

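Wrist view: the yellow lid is centred at (320,175). The scoop blade ends at (268,128) and is clear of the fingers. I'll pick the yellow tin.

```bash
python3 jog.py '[{"sx":0.001,"sz":0.04},{"sx":0.001,"sz":0.08},{"sx":0.001,"sz":0.12},{"sx":0.001,"sz":0.15},{"sx":0.001,"sz":0.18},{"sx":0.001,"sz":0.2},{"sx":0.001,"sz":0.208},{"sx":0.001,"sz":0.208},{"sx":0.001,"sz":0.208}]' 1.0 40
python3 jog.py '[{},{},{},{},{},{},{},{},{},{}]' 0.0 40
```

```text
time: 2.57
tcp_pos: [0.4483, -0.1359, 0.0239]
ee_rot: [180.0, -0.0, -0.0]
force: [-0.1, 0.7, 1.2]
finger_gap: 1.0
grasp_force: 0.0
time: 3.4
tcp_pos: [0.4492, -0.1354, 0.0249]
ee_rot: [179.9, -0.1, 0.0]
force: [-1.1, 0.2, 6.5]
finger_gap: 0.505
grasp_force: 40.9
```

```bash
python3 jog.py '[{"sz":-0.02},{"sz":-0.06},{"sz":-0.1},{"sz":-0.13},{"sx":0.03,"sy":-0.018,"sz":-0.13},{"sx":0.065,"sy":-0.038,"sz":-0.13},{"sx":0.1,"sy":-0.06,"sz":-0.13},{"sx":0.135,"sy":-0.08,"sz":-0.13},{"sx":0.17,"sy":-0.1,"sz":-0.13},{"sx":0.2,"sy":-0.12,"sz":-0.13},{"sx":0.218,"sy":-0.129,"sz":-0.13},{"sx":0.218,"sy":-0.129,"sz":-0.13},{"sx":0.218,"sy":-0.129,"sz":-0.13}]'; python3 w.py w2.png
```

```text
time: 4.48
tcp_pos: [0.6659, -0.0051, 0.1522]
ee_rot: [180.0, 0.1, 0.1]
force: [-0.5, -0.1, -1.2]
finger_gap: 0.503
grasp_force: 41.3
[ 0.6659 -0.0051  0.1522] [1.7999e+02 1.2000e-01 1.2000e-01]
red [444, 187, 60, 54, 2424] dish 0.6334 -0.1583 D 0.062
red [444, 187, 60, 54, 2424] tin 0.6524 -0.13 D 0.0506
yel [281, 139, 81, 71, 4292] dish 0.6686 -0.0075 D 0.0776
yel [281, 139, 81, 71, 4292] tin 0.6812 -0.0072 D 0.0633
yel [266, 230, 109, 109, 9337] dish 0.5516 -0.006 D 0.1328
yel [266, 230, 109, 109, 9337] tin 0.5859 -0.006 D 0.1082
blue [139, 166, 80, 74, 4635] dish 0.6454 0.1323 D 0.0799
blue [139, 166, 80, 74, 4635] tin 0.6623 0.1066 D 0.0651
```

View pics/w2.png

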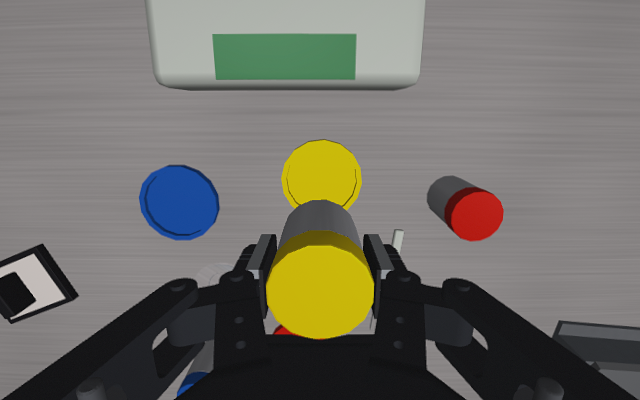

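Wrist view: the tin in hand has its lid at (320,292). The yellow dish is at (321,177) directly ahead, with the scale beyond it and clear. I'll shift 1–2 mm and lower.

```bash
python3 jog.py '[{"sx":0.001,"sy":0.001,"sz":0.03},{"sx":0.001,"sy":0.001,"sz":0.06},{"sx":0.001,"sy":0.001,"sz":0.085},{"sx":0.001,"sy":0.001,"sz":0.105},{"sx":0.001,"sy":0.001,"sz":0.115},{"sx":0.001,"sy":0.001,"sz":0.119},{"sx":0.001,"sy":0.001,"sz":0.122},{"sx":0.001,"sy":0.001,"sz":0.122},{"sx":0.001,"sy":0.001,"sz":0.122},{"sx":0.001,"sy":0.001,"sz":0.122}]'
```

```text
time: 5.37
tcp_pos: [0.6681, -0.007, 0.0332]
ee_rot: [180.0, -0.2, 0.0]
force: [0.6, -0.4, -0.8]
finger_gap: 0.506
grasp_force: 41.2
```

```bash
python3 jog.py '[{"sz":0.001},{"sz":0.002},{"sz":0.003},{"sz":0.003},{"sz":0.003}]'
```

```text
time: 5.78
tcp_pos: [0.6673, -0.0068, 0.0289]
ee_rot: [180.0, -0.0, 0.0]
force: [-1.4, -0.7, 2.2]
finger_gap: 0.504
grasp_force: 41.4
```

```bash
python3 jog.py '[{},{},{},{},{"sz":-0.02},{"sz":-0.06},{"sz":-0.1},{"sz":-0.14},{"sz":-0.18},{"sz":-0.18}]' 0.9
python3 jog.py '[{"sx":-0.005,"sy":0.04},{"sx":-0.01,"sy":0.08},{"sx":-0.018,"sy":0.124},{"sx":-0.018,"sy":0.124},{"sx":-0.018,"sy":0.124},{"sx":-0.018,"sy":0.124}]' 1.0
python3 w.py w3.png
```

```text
time: 6.62
tcp_pos: [0.6718, -0.0072, 0.2203]
ee_rot: [179.9, -1.0, 0.0]
force: [1.2, 0.2, 1.9]
finger_gap: 0.898
grasp_force: 0.0
time: 7.12
tcp_pos: [0.6489, -0.1309, 0.208]
ee_rot: [-180.0, 0.0, -0.0]
force: [0.4, 1.2, -0.2]
finger_gap: 1.0
grasp_force: 0.0
[ 0.6489 -0.1309  0.208 ] [-1.7996e+02  1.0000e-02 -2.0000e-02]
red [300, 156, 45, 46, 1592] dish 0.6401 -0.1337 D 0.0535
red [300, 156, 45, 46, 1592] tin 0.6523 -0.1334 D 0.0452
yel [166, 119, 79, 69, 3660] dish 0.6645 -0.0019 D 0.0939
yel [166, 119, 79, 69, 3660] tin 0.6729 -0.0221 D 0.0793
blue [58, 142, 70, 66, 3493] dish 0.645 0.1312 D 0.082
blue [58, 142, 70, 66, 3493] tin 0.6565 0.0903 D 0.0693
```

View pics/w3.png

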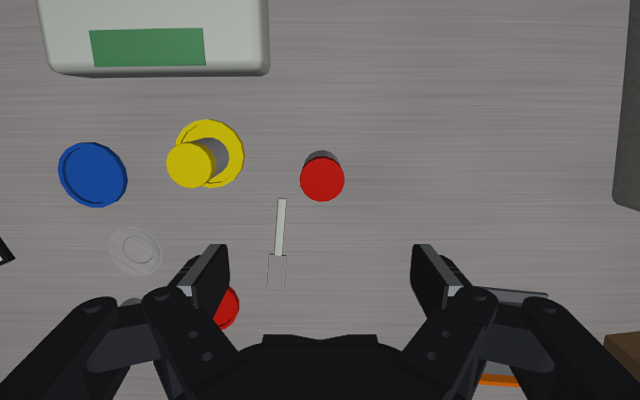

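The yellow tin stands in its dish, lid at (190,165). The red tin is at (322,178), and the scoop handle ends at (282,199), only 6 mm high, so the fingers pass above it. I'll pick red.

```bash
python3 jog.py '[{"sx":0.0025,"sy":0.002,"sz":0.04},{"sx":0.0025,"sy":0.002,"sz":0.08},{"sx":0.0025,"sy":0.002,"sz":0.12},{"sx":0.0025,"sy":0.002,"sz":0.15},{"sx":0.0025,"sy":0.002,"sz":0.17},{"sx":0.0025,"sy":0.002,"sz":0.18},{"sx":0.0025,"sy":0.002,"sz":0.184},{"sx":0.0025,"sy":0.002,"sz":0.184},{"sx":0.0025,"sy":0.002,"sz":0.184},{"sx":0.0025,"sy":0.002,"sz":0.184}]' 1.0 40
python3 jog.py '[{},{},{},{},{},{},{},{},{},{}]' 0.0 40
```

```text
time: 8.0
tcp_pos: [0.6533, -0.133, 0.0269]
ee_rot: [179.9, -0.2, 0.1]
force: [-0.8, -0.6, -0.7]
finger_gap: 1.003
grasp_force: 0.0
time: 8.83
tcp_pos: [0.6521, -0.1331, 0.0252]
ee_rot: [180.0, -0.1, 0.0]
force: [-1.5, -0.2, 6.2]
finger_gap: 0.503
grasp_force: 40.9
```

```bash
python3 jog.py '[{"sz":-0.02},{"sz":-0.06},{"sz":-0.1},{"sz":-0.13},{"sx":-0.02,"sy":-0.016,"sz":-0.13},{"sx":-0.05,"sy":-0.04,"sz":-0.13},{"sx":-0.08,"sy":-0.064,"sz":-0.13},{"sx":-0.11,"sy":-0.088,"sz":-0.13},{"sx":-0.14,"sy":-0.112,"sz":-0.13},{"sx":-0.165,"sy":-0.132,"sz":-0.13},{"sx":-0.18,"sy":-0.144,"sz":-0.13},{"sx":-0.1835,"sy":-0.1464,"sz":-0.13},{"sx":-0.1835,"sy":-0.1464,"sz":-0.13},{"sx":-0.1835,"sy":-0.1464,"sz":-0.13}]'; python3 w.py w4.png
```

```text
time: 10.0
tcp_pos: [0.4683, 0.0132, 0.1542]
ee_rot: [180.0, -0.0, 0.0]
force: [0.8, -0.3, -0.4]
finger_gap: 0.507
grasp_force: 40.9
[0.4683 0.0132 0.1542] [ 1.7998e+02 -2.0000e-02  4.0000e-02]
red [279, 141, 80, 69, 4128] dish 0.4699 0.0137 D 0.0772
red [279, 141, 80, 69, 4128] tin 0.4824 0.0135 D 0.063
red [265, 229, 109, 109, 9283] dish 0.3546 0.0125 D 0.1326
red [265, 229, 109, 109, 9283] tin 0.3884 0.0124 D 0.1082
blue [136, 0, 83, 28, 1651] dish 0.6259 0.1319 D 0.0698
blue [136, 0, 83, 28, 1651] tin 0.6098 0.1098 D 0.0569
blue [167, 184, 57, 54, 2367] dish 0.44 0.1365 D 0.0602
blue [167, 184, 57, 54, 2367] tin 0.4581 0.1136 D 0.0491
```

```bash
python3 jog.py '[{"sx":0.001,"sy":-0.001,"sz":0.03},{"sx":0.001,"sy":-0.001,"sz":0.06},{"sx":0.001,"sy":-0.001,"sz":0.085},{"sx":0.001,"sy":-0.001,"sz":0.105},{"sx":0.001,"sy":-0.001,"sz":0.115},{"sx":0.001,"sy":-0.001,"sz":0.119},{"sx":0.001,"sy":-0.001,"sz":0.122},{"sx":0.001,"sy":-0.001,"sz":0.124},{"sx":0.001,"sy":-0.001,"sz":0.125},{"sx":0.001,"sy":-0.001,"sz":0.125},{"sx":0.001,"sy":-0.001,"sz":0.125}]'
```

```text
time: 10.97
tcp_pos: [0.4697, 0.0144, 0.0303]
ee_rot: [180.0, -0.1, 0.0]
force: [-0.3, 0.4, -0.6]
finger_gap: 0.508
grasp_force: 40.9
```

```bash
python3 jog.py '[{"sz":0.001},{"sz":0.0015},{"sz":0.0015},{"sz":0.0015}]'; python3 jog.py '[{},{},{},{},{"sz":-0.02},{"sz":-0.06},{"sz":-0.1},{"sz":-0.14},{"sz":-0.18},{"sx":-0.004,"sy":-0.03,"sz":-0.18},{"sx":-0.009,"sy":-0.07,"sz":-0.18},{"sx":-0.0127,"sy":-0.1,"sz":-0.18},{"sx":-0.0127,"sy":-0.1,"sz":-0.18},{"sx":-0.0127,"sy":-0.1,"sz":-0.18},{"sx":-0.0127,"sy":-0.1,"sz":-0.18}]' 0.9
python3 w.py w5.png
```

```text
time: 11.3
tcp_pos: [0.4697, 0.0144, 0.0292]
ee_rot: [180.0, -0.1, 0.0]
force: [-1.2, 1.1, 4.8]
finger_gap: 0.503
grasp_force: 41.6
time: 12.55
tcp_pos: [0.4561, 0.1142, 0.2075]
ee_rot: [180.0, 0.0, 0.1]
force: [0.3, -0.5, 0.2]
finger_gap: 0.899
grasp_force: 0.0
[0.4561 0.1142 0.2075] [1.7997e+02 3.0000e-02 6.0000e-02]
red [374, 125, 74, 68, 3524] dish 0.4676 0.0096 D 0.0882
red [374, 125, 74, 68, 3524] tin 0.477 0.0255 D 0.0745
blue [265, 0, 70, 26, 1370] dish 0.6281 0.1331 D 0.0684
blue [265, 0, 70, 26, 1370] tin 0.6122 0.13 D 0.0578
blue [295, 159, 45, 46, 1579] dish 0.4438 0.1162 D 0.0534
blue [295, 159, 45, 46, 1579] tin 0.4566 0.1157 D 0.0451
```

View pics/w5.png

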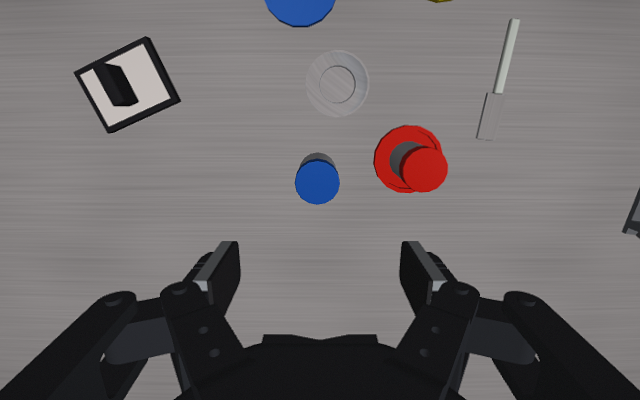

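The red tin stands in its dish, lid at (424,169). The blue tin is at (317,182), the pan at (337,83) is clear, and the tile is at (127,85). I'll pick blue.

```bash
python3 jog.py '[{"sx":0.0005,"sy":-0.0013,"sz":0.04},{"sx":0.0005,"sy":-0.0013,"sz":0.08},{"sx":0.0005,"sy":-0.0013,"sz":0.12},{"sx":0.0005,"sy":-0.0013,"sz":0.15},{"sx":0.0005,"sy":-0.0013,"sz":0.17},{"sx":0.0005,"sy":-0.0013,"sz":0.18},{"sx":0.0005,"sy":-0.0013,"sz":0.184},{"sx":0.0005,"sy":-0.0013,"sz":0.184},{"sx":0.0005,"sy":-0.0013,"sz":0.184}]' 0.9 40
python3 jog.py '[{},{},{},{},{},{},{},{},{}]' 0.0 40
```

```text
time: 13.35
tcp_pos: [0.4581, 0.1155, 0.0252]
ee_rot: [-180.0, -0.1, -0.0]
force: [0.6, 0.1, 0.8]
finger_gap: 0.903
grasp_force: 0.0
time: 14.1
tcp_pos: [0.458, 0.116, 0.0254]
ee_rot: [-180.0, -0.2, 0.0]
force: [-0.6, -0.8, 6.0]
finger_gap: 0.505
grasp_force: 40.9
```

```bash
python3 jog.py '[{"sz":-0.02},{"sz":-0.06},{"sz":-0.1},{"sz":-0.13},{"sx":0.025,"sy":-0.003,"sz":-0.13},{"sx":0.06,"sy":-0.006,"sz":-0.13},{"sx":0.095,"sy":-0.009,"sz":-0.13},{"sx":0.13,"sy":-0.012,"sz":-0.13},{"sx":0.16,"sy":-0.015,"sz":-0.13},{"sx":0.18,"sy":-0.0165,"sz":-0.13},{"sx":0.1865,"sy":-0.0165,"sz":-0.13},{"sx":0.1865,"sy":-0.0165,"sz":-0.13},{"sx":0.1865,"sy":-0.0165,"sz":-0.13},{"sx":0.1865,"sy":-0.0165,"sz":-0.13}]'; python3 w.py w6.png
```

```text
time: 15.27
tcp_pos: [0.6418, 0.1323, 0.1534]
ee_rot: [180.0, 0.1, 0.0]
force: [-0.0, 0.2, -1.3]
finger_gap: 0.507
grasp_force: 41.1
[0.6418 0.1323 0.1534] [1.7999e+02 9.0000e-02 4.0000e-02]
red [426, 345, 38, 44, 860] dish 0.4173 -0.0103 D 0.0717
red [426, 345, 38, 44, 860] tin 0.4718 0.0159 D 0.0585
yel [424, 114, 104, 83, 5479] dish 0.6641 -0.0175 D 0.1046
yel [424, 114, 104, 83, 5479] tin 0.673 0.01 D 0.0853
blue [278, 140, 79, 71, 4330] dish 0.6444 0.1338 D 0.0772
blue [278, 140, 79, 71, 4330] tin 0.6569 0.1334 D 0.063
blue [266, 232, 108, 108, 9140] dish 0.5249 0.1316 D 0.1316
blue [266, 232, 108, 108, 9140] tin 0.5595 0.1316 D 0.1073
```

```bash
python3 jog.py '[{"sx":0.002,"sy":-0.0015,"sz":0.03},{"sx":0.002,"sy":-0.0015,"sz":0.06},{"sx":0.002,"sy":-0.0015,"sz":0.085},{"sx":0.002,"sy":-0.0015,"sz":0.105},{"sx":0.002,"sy":-0.0015,"sz":0.115},{"sx":0.002,"sy":-0.0015,"sz":0.119},{"sx":0.002,"sy":-0.0015,"sz":0.122},{"sx":0.002,"sy":-0.0015,"sz":0.124},{"sx":0.002,"sy":-0.0015,"sz":0.126},{"sx":0.002,"sy":-0.0015,"sz":0.1265},{"sx":0.002,"sy":-0.0015,"sz":0.1265},{"sx":0.002,"sy":-0.0015,"sz":0.1265}]'
```

```text
time: 16.32
tcp_pos: [0.6466, 0.134, 0.0295]
ee_rot: [-180.0, -0.2, 0.0]
force: [-1.8, -1.0, 6.5]
finger_gap: 0.507
grasp_force: 41.5
```

To row units: -22.3 degrees / 180 = -0.1239.

```bash
python3 jog.py '[{},{},{},{},{"sz":-0.02},{"sz":-0.06},{"sz":-0.1},{"sz":-0.14},{"sz":-0.18},{"sx":-0.017,"sy":-0.031,"sz":-0.18,"spin":-0.0222},{"sx":-0.034,"sy":-0.062,"sz":-0.18,"spin":-0.0444},{"sx":-0.051,"sy":-0.093,"sz":-0.18,"spin":-0.0667},{"sx":-0.068,"sy":-0.124,"sz":-0.18,"spin":-0.0889},{"sx":-0.085,"sy":-0.155,"sz":-0.18,"spin":-0.1111},{"sx":-0.101,"sy":-0.184,"sz":-0.18,"spin":-0.1239},{"sx":-0.101,"sy":-0.184,"sz":-0.18,"spin":-0.1239},{"sx":-0.101,"sy":-0.184,"sz":-0.18,"spin":-0.1239},{"sx":-0.101,"sy":-0.184,"sz":-0.18,"spin":-0.1239}]' 0.9
python3 w.py w7.png; python3 - <<'E'
from h import *
c=cam('top'); im=snap('top','top1.png')
cv2.imwrite('pics/top1c.png',cv2.resize(im[110:280,230:430,::-1],None,fx=4,fy=3.5,interpolation=cv2.INTER_CUBIC))
E
```

```text
time: 17.82
tcp_pos: [0.5441, 0.3175, 0.207]
ee_rot: [180.0, 0.0, 22.3]
force: [-0.1, -0.5, -0.4]
finger_gap: 0.9
grasp_force: 0.0
[0.5441 0.3175 0.207 ] [1.7997e+02 2.0000e-02 2.2330e+01]
yel [579, 146, 61, 64, 1695] dish 0.6657 -0.002 D 0.0816
yel [579, 146, 61, 64, 1695] tin 0.6569 0.0517 D 0.0689
blue [470, 117, 91, 68, 3539] dish 0.6505 0.1208 D 0.109
blue [470, 117, 91, 68, 3539] tin 0.644 0.1554 D 0.0921
```

View pics/w7.png

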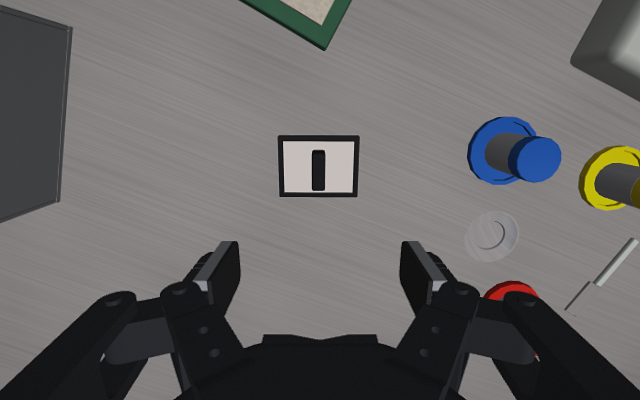

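View pics/top1c.png

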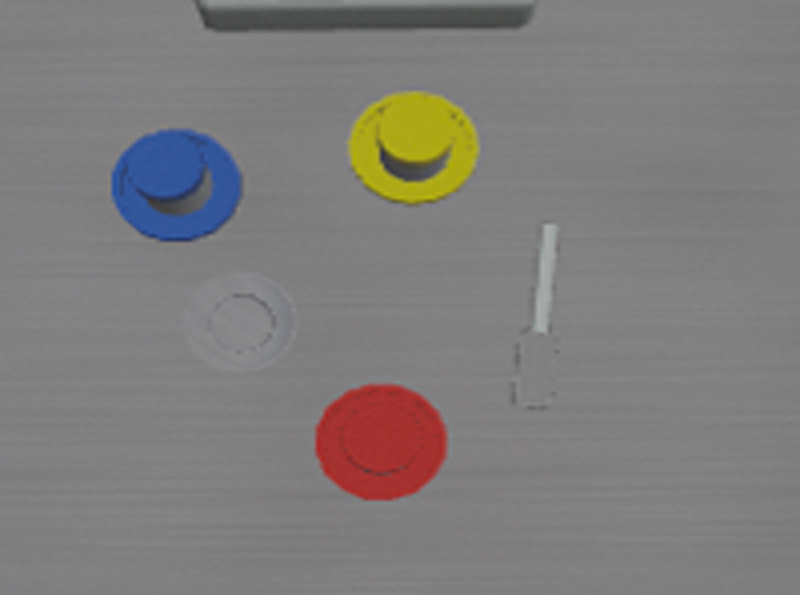

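All three tins look centred in their dishes. In the top crop the lids are at yellow (416,130), red (381,437) and blue (166,167). In the wrist view the tile is square to the tool, with corners (278,136), (359,136), (357,197), (280,197).

```bash
python3 - <<'E'
from h import *
c=cam('top')
for n,u,v,d in(('y',416,130,(.668,-.0072)),('r',381,437,(.4693,.0136)),('b',166,167,(.6444,.1336))):
    print(n,(px2w('top',[(230+u/4,110+v/3.5)],.066,c)[0][:2]).round(4),d)
o=get_obs(); cw=cam('wrist',o)
im=cv2.imread('pics/w7.png'); g=cv2.cvtColor(im,cv2.COLOR_BGR2GRAY); b=(g[120:212,262:375]<55).astype(np.uint8)
cn=max(cv2.findContours(b,0,1)[0],key=cv2.contourArea)[:,0]+[262,120]
rc=cv2.minAreaRect((px2w('wrist',cn,.01,cw)[:,:2]*1000).astype(np.float32)); print('tile',rc, o['tcp_pos'],o['ee_rot'])
t=px2w('wrist',[(278,136),(359,136),(357.5,197),(280,197)],.01,cw)[:,:2]; print(t.mean(0)); 
q=t[0]-t[1]+t[3]-t[2]; print(np.degrees(np.arctan2(*q[::-1])))
# base edge/low part of grip
R2=R.from_euler('z',22.3,degrees=True).as_matrix()
for z in(.01,.038): print(z,w2px('wrist',[np.r_[t.mean(0),z]],cw))
E
```

```text
y [ 0.6631 -0.0087] (0.668, -0.0072)
r [0.4675 0.0126] (0.4693, 0.0136)
b [0.6405 0.1311] (0.6444, 0.1336)
tile ((549.5918579101562, 319.55706787109375), (69.2763671875, 89.32708740234375), 22.116727828979492) [0.54465419 0.31674117 0.20711535] [1.79982199e+02 1.38743443e-02 2.22369722e+01]
[0.54881435 0.31851762]
112.1509110262834
0.01 [[318.62806446 167.30596728]]
0.038 [[318.5618731  172.43046143]]
```

```bash
python3 jog.py '[{"sx":0.004,"sz":0.04},{"sx":0.004,"sz":0.08},{"sx":0.004,"sz":0.12},{"sx":0.004,"sz":0.15},{"sx":0.004,"sz":0.17},{"sx":0.004,"sz":0.182},{"sx":0.004,"sz":0.188},{"sx":0.004,"sz":0.191},{"sx":0.004,"sz":0.191},{"sx":0.004,"sz":0.191}]' 0.6 40
python3 jog.py '[{},{},{},{},{},{},{},{},{},{}]' 0.0 40
```

```text
time: 18.75
tcp_pos: [0.5492, 0.3197, 0.0182]
ee_rot: [-180.0, -0.2, 22.3]
force: [0.6, 0.5, 0.8]
finger_gap: 0.601
grasp_force: 0.0
time: 19.58
tcp_pos: [0.5485, 0.3198, 0.0176]
ee_rot: [-180.0, -0.1, 22.3]
force: [-0.6, 0.5, 5.2]
finger_gap: 0.157
grasp_force: 40.7
```

To row units: 28.7 degrees / 180 = 0.1594.

```bash
python3 jog.py '[{"sz":-0.01},{"sz":-0.04},{"sz":-0.08},{"sz":-0.12},{"sz":-0.14},{"sz":-0.14},{"sz":-0.14}]'
python3 jog.py '[{"sx":-0.01,"sy":0.015,"spin":0.0056},{"sx":-0.03,"sy":0.045,"spin":0.0111},{"sx":-0.05,"sy":0.076,"spin":0.0222},{"sx":-0.07,"sy":0.107,"spin":0.0333},{"sx":-0.09,"sy":0.137,"spin":0.0444},{"sx":-0.11,"sy":0.167,"spin":0.0556},{"sx":-0.13,"sy":0.198,"spin":0.0667},{"sx":-0.15,"sy":0.228,"spin":0.0778},{"sx":-0.17,"sy":0.258,"spin":0.0889},{"sx":-0.19,"sy":0.289,"spin":0.1},{"sx":-0.21,"sy":0.319,"spin":0.1111},{"sx":-0.23,"sy":0.35,"spin":0.1222},{"sx":-0.25,"sy":0.38,"spin":0.1333},{"sx":-0.27,"sy":0.41,"spin":0.1444},{"sx":-0.29,"sy":0.441,"spin":0.1556},{"sx":-0.31,"sy":0.471,"spin":0.1594},{"sx":-0.33,"sy":0.501,"spin":0.1594},{"sx":-0.35,"sy":0.532,"spin":0.1594},{"sx":-0.367,"sy":0.558,"spin":0.1594},{"sx":-0.377,"sy":0.573,"spin":0.1594}]'
python3 jog.py '[{},{},{}]'; python3 w.py w8.png;python3 - <<'E'
from h import *
im=snap('top','top2.png')
cv2.imwrite('pics/top2c.png',cv2.resize(im[190:310,420:560,::-1],None,fx=5,fy=5,interpolation=cv2.INTER_CUBIC))
E
```

```text
time: 20.17
tcp_pos: [0.5482, 0.3194, 0.1577]
ee_rot: [-180.0, -0.1, 22.3]
force: [-0.0, 0.4, -2.4]
finger_gap: 0.155
grasp_force: 39.8
time: 21.83
tcp_pos: [0.4143, -0.3556, 0.1529]
ee_rot: [-179.8, 0.3, -6.5]
force: [0.3, 0.2, -1.1]
finger_gap: 0.156
grasp_force: 39.7
time: 22.08
tcp_pos: [0.4158, -0.3525, 0.1539]
ee_rot: [-179.8, 0.2, -6.4]
force: [0.8, -0.1, -0.9]
finger_gap: 0.157
grasp_force: 39.8
[ 0.4158 -0.3525  0.1539] [-179.82    0.19   -6.37]
```

View pics/w8.png

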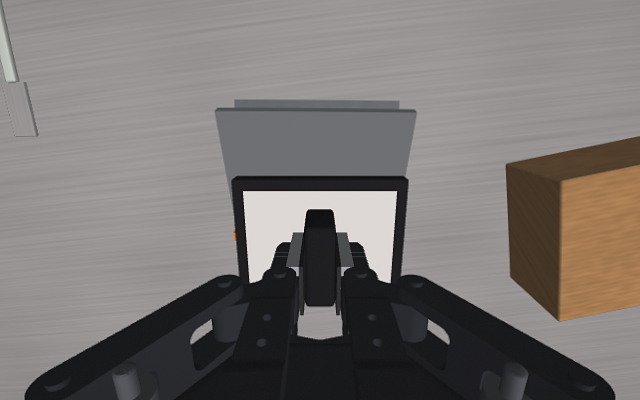

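Wrist view: the tile is level in the grip and square to the deck. The deck's top edge runs (216,109)–(417,111), and the tile's far edge runs (233,178)–(408,178).

```bash
python3 - <<'E'
from h import *
o=get_obs(); c=cam('wrist',o); print(o['tcp_pos'],o['ee_rot'])
Rt=R.from_euler('xyz',o['ee_rot'],degrees=True).as_matrix()
def tool(p): return ((p-o['tcp_pos'])@Rt).round(4)
e=px2w('wrist',[(216,109),(417,111)],.062,c); print('edge',e.round(4),tool(e)); d=e[0]-e[1]; print(np.degrees(np.arctan2(d[1],d[0])),np.linalg.norm(d))
t=px2w('wrist',[(233,178),(408,178)],.1463,c); print('tile',tool(t),np.linalg.norm(t[0]-t[1]))
y=np.radians(-6.5); ax=np.array([np.cos(y),np.sin(y)]); print('O from edge',e.mean(0)[:2]-ax*.11*np.cos(np.radians(18)))
E
```

```text
[ 0.41650446 -0.35242716  0.15499235] [-1.79899782e+02  1.00762906e-01 -6.29877839e+00]
edge [[ 0.4933 -0.2843  0.062 ]
 [ 0.4753 -0.4324  0.062 ]] [[ 0.0691 -0.076   0.093 ]
 [ 0.0674  0.0732  0.0927]]
83.05894346527758 0.14917071859942285
tile [[ 0.0357 -0.0429  0.0087]
 [ 0.0357  0.0454  0.0086]] 0.08831744694483412
O from edge [ 0.38038557 -0.34647643]
```

```bash
python3 jog.py '[{"sz":0.02},{"sz":0.045},{"sz":0.065},{"sz":0.076},{"sz":0.08},{"sz":0.082},{"sz":0.082}]' 0.0 25
python3 jog.py '[{"sz":0.001},{"sz":0.002},{"sz":0.003},{"sz":0.004},{"sz":0.005},{"sz":0.006},{"sz":0.007},{"sz":0.007}]' 0.0 20
```

```text
time: 22.77
tcp_pos: [0.4172, -0.354, 0.0749]
ee_rot: [180.0, -0.0, -6.3]
force: [0.1, -0.1, -2.1]
finger_gap: 0.153
grasp_force: 39.8
time: 23.43
tcp_pos: [0.4169, -0.3543, 0.0695]
ee_rot: [-180.0, 0.0, -6.4]
force: [-4.9, 3.7, 10.3]
finger_gap: 0.155
grasp_force: 41.5
```

```bash
python3 jog.py '[{"sz":0.001},{"sz":0.002},{"sz":0.003},{"sz":0.004},{"sz":0.005},{"sz":0.005},{"sz":0.005}]' 0.02 20; python3 w.py w9.png
```

```text
time: 24.02
tcp_pos: [0.4158, -0.3542, 0.0661]
ee_rot: [-180.0, 0.2, -6.3]
force: [-13.9, 9.3, 22.9]
finger_gap: 0.159
grasp_force: 44.5
[ 0.4158 -0.3542  0.0661] [-179.96    0.21   -6.34]
```

View pics/w9.png

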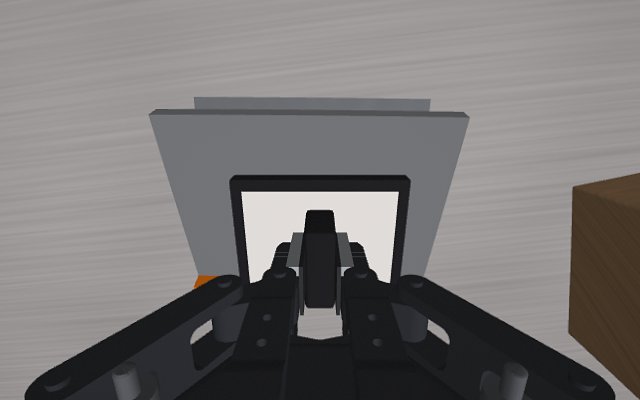

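The tile did not pivot in the pads (23 N, still level). I'll ease off to light contact and loosen the pads slightly, so it settles onto the deck between them.

```bash
python3 jog.py '[{"sz":-0.003},{"sz":-0.006},{"sz":-0.006},{"sz":-0.006},{"sz":-0.006}]'
python3 jog.py '[{},{},{},{}]' 0.165 20; python3 w.py w10.png
```

```text
time: 24.48
tcp_pos: [0.4166, -0.3537, 0.0677]
ee_rot: [-180.0, 0.0, -6.4]
force: [0.5, -0.2, -1.5]
finger_gap: 0.152
grasp_force: 41.1
time: 24.82
tcp_pos: [0.4168, -0.3539, 0.0682]
ee_rot: [-180.0, 0.0, -6.4]
force: [-0.1, 1.1, -1.0]
finger_gap: 0.164
grasp_force: 0.3
[ 0.4168 -0.3539  0.0682] [-1.7998e+02  1.0000e-02 -6.3700e+00]
```

View pics/w10.png

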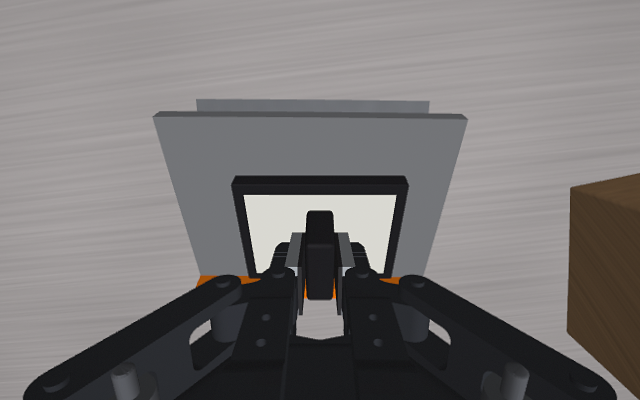

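The tile has pivoted onto the deck, with its low edge around row 277 just short of the cleat. I'll lower 4 mm, regrip lightly and slide it down the slope to the cleat.

```bash
python3 jog.py '[{"sz":0.002},{"sz":0.004},{"sz":0.004},{"sz":0.004}]' 0.2
python3 jog.py '[{},{},{},{},{"sx":-0.001,"sz":0.0003},{"sx":-0.002,"sz":0.0006},{"sx":-0.003,"sz":0.0009},{"sx":-0.004,"sz":0.0012},{"sx":-0.005,"sz":0.0016},{"sx":-0.006,"sz":0.0019},{"sx":-0.006,"sz":0.0019},{"sx":-0.006,"sz":0.0019}]' 0.0 20; python3 - <<'E'
from h import *
im=snap('top','top3.png'); s=snap('scene','sc3.png')
a=cv2.resize(im[205:295,435:540,::-1],(640,548),interpolation=cv2.INTER_CUBIC)
cv2.imwrite('pics/top3c.png',a)
E
```

```text
time: 25.2
tcp_pos: [0.4167, -0.354, 0.0642]
ee_rot: [-180.0, 0.0, -6.4]
force: [-0.8, -0.6, 0.6]
finger_gap: 0.201
grasp_force: 0.0
time: 26.2
tcp_pos: [0.4105, -0.3532, 0.0623]
ee_rot: [-180.0, 0.0, -6.4]
force: [-0.6, 0.6, -0.5]
finger_gap: 0.158
grasp_force: 20.8
```

View pics/top3c.png

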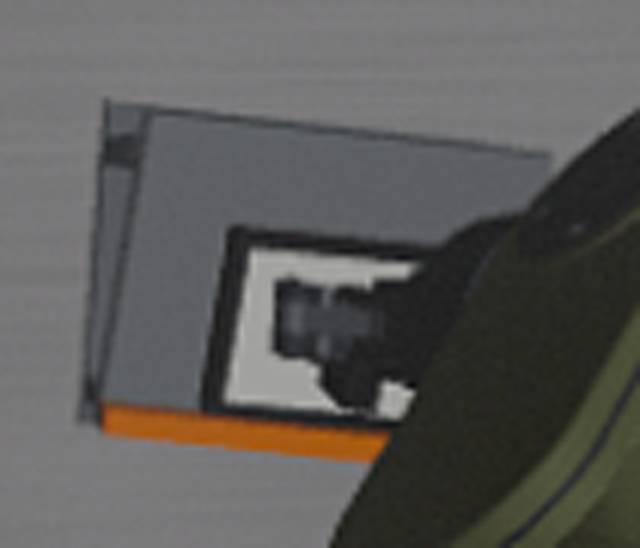

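In the top crop the tile's low corner at (205,411) is right at the cleat and its edges are parallel to the deck. I'll push 2 mm more to confirm contact, then release.

```bash
python3 jog.py '[{"sx":-0.001,"sz":0.0003},{"sx":-0.002,"sz":0.0006},{"sx":-0.003,"sz":0.0009},{"sx":-0.003,"sz":0.0009}]'
```

```text
time: 26.63
tcp_pos: [0.4084, -0.3532, 0.0618]
ee_rot: [180.0, -0.1, -6.4]
force: [2.6, -1.1, -2.3]
finger_gap: 0.159
grasp_force: 20.8
```

```bash
python3 jog.py '[{},{},{},{},{"sz":-0.01},{"sz":-0.04},{"sz":-0.08},{"sz":-0.12},{"sz":-0.16},{"sx":-0.03,"sy":0.03,"sz":-0.16},{"sx":-0.03,"sy":0.06,"sz":-0.16},{"sx":-0.03,"sy":0.1,"sz":-0.16},{"sx":-0.03,"sy":0.14,"sz":-0.16},{"sx":-0.03,"sy":0.18,"sz":-0.16},{"sx":-0.03,"sy":0.2,"sz":-0.16},{"sx":-0.03,"sy":0.2,"sz":-0.16},{"sx":-0.03,"sy":0.2,"sz":-0.16}]' 0.45; python3 - <<'E'
from h import *
im=snap('top','top4.png'); s=snap('scene','sc4.png')
a=cv2.resize(im[205:295,435:540,::-1],None,fx=5,fy=5,interpolation=cv2.INTER_CUBIC)
b=cv2.resize(s[110:180,210:305,::-1],None,fx=5,fy=5,interpolation=cv2.INTER_CUBIC)
cv2.imwrite('pics/top4c.png',a); cv2.imwrite('pics/sc4c.png',s[100:300,200:440,::-1].repeat(3,0).repeat(3,1))
E
```

```text
time: 28.05
tcp_pos: [0.3553, -0.5491, 0.2217]
ee_rot: [-180.0, 0.0, -6.5]
force: [0.2, 0.3, -0.1]
finger_gap: 0.445
grasp_force: 0.0
```

View pics/top4c.png

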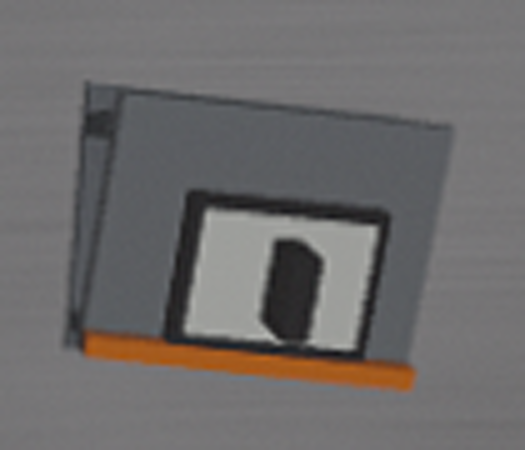

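View pics/sc4c.png

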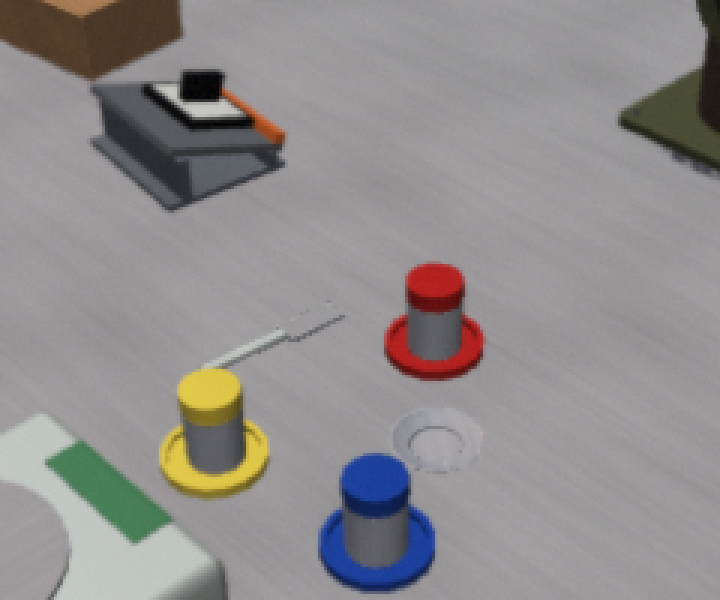

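```bash
python3 - <<'E'
from h import *
from scipy.optimize import least_squares
# top-face corners of the tile in the crop (scale 5, origin 435,205): far-left, far-right, near-right, near-left
c=cam('top'); 
deck=R.from_euler('zy',[-6.6,-18],degrees=True).as_matrix()
hi=np.array([(459.25,223),(525.5,230),(452,271.75),(517.5,278)])
dk=np.array([(.11,.075,0),(.11,-.075,0),(0,.075,0),(0,-.075,0)])
f=lambda p:(w2px('top',dk@R.from_euler('zy',[p[2],-18],degrees=True).as_matrix().T+[p[0],p[1],.028],c)-hi).ravel()
p=least_squares(f,[.378,-.348,-6.6],x_scale=[.01,.01,1]).x; print('deck',p.round(4),np.abs(f(p)).max())
D=R.from_euler('zy',[p[2],-18],degrees=True).as_matrix();O=np.array([p[0],p[1],.028])
K,_,Rc,C=c
uv=np.array([(205,207),(387,226),(362,352),(182,338)])  # outer: white face corners measured roughly
q=cv2.undistortPoints(np.array([(188,192),(390,213),(362,355),(165,340)],float).reshape(-1,1,2)/5+[435,205],K,c[1]).reshape(-1,2)
d=(np.c_[q,np.ones(4)]@Rc.T)@D; Cd=(C-O)@D
for z in(0,.01): print(z,(Cd+d*((z-Cd[2])/d[:,2])[:,None]).round(4).tolist())
E
```

```text
deck [ 0.3766 -0.347  -6.006 ] 1.1327328387962723
0 [[0.0691, 0.0398, 0.0], [0.0678, -0.0539, 0.0], [0.0004, -0.0536, 0.0], [-0.0004, 0.0386, 0.0]]
0.01 [[0.0717, 0.0437, 0.01], [0.0703, -0.0489, 0.01], [0.0037, -0.0486, 0.01], [0.003, 0.0425, 0.01]]
```

The tile is flat on the deck at x of about 35 mm, about 5 mm off the cleat's middle. All three tins stand upright in their dishes. I'll hand in.

```bash
python3 -c "
from plant import robot, capture, camera_params, get_obs
print(robot.close_job())"
```

```text
the job is handed in; nothing more can be done
None
```

I handed in the job at about 28 s; no verdict came back. By the pictures, the red, yellow and blue tins stand upright in their own dishes, the tile lies face up and flat on the deck against the cleat, and the pan and scoop were not touched.

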